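Tip the washed fittings out on the grate and tray the big ones

TASK

Tip the leaning wash basket out over the barred catch tray, keeping it tipped until both big spools are on the bars, so that the small plugs drop through into the catch tray. Lean the empty basket back in its rack as it was. Pick the two spools off the bars and set them down gently, flat and side by side, in the white parts tray, leaving all the plugs in the catch tray under the bars and the other things on the bench where they are.

Things in the scene. Friction and masses are not known exactly. Their poses are not given: they have to be found in the camera images.
- basket: Steel basket, pan 136 mm (x) by 170 (y), 60 high, sheet 4 mm, 0.3 kg (0.7 full). Origin: centre of underside. Back (-y) and sides closed, mouth (+y) open, 44 mm wall along the middle, a spool each side, plugs nearer the mouth, all loose. Grip bar bridges it along x. Starts leaning in the rack, 24 deg about its x, mouth raised; they slide out with the mouth 30 to 40 deg down.
- basket_grip (a point): Centre of the basket's grip bar, 112 mm from the underside along basket z. Bar: 136 mm long between its posts (basket x), 30 thick (basket y), 40 tall (basket z), so it faces 24 deg off vertical at the start. Spool tops are 32 mm below its underside.
- basket_mouth (a point): Middle of the pouring edge: basket frame (0, 85, 4) mm. Tipped with this edge close over the bars, the 126 mm spools come out only part way, front ends on the bars, until the basket is drawn back and up along its own floor.
- rack: Fixed white drain rack, 150 x 190 mm: plate sloping 24 deg (rising to its +y), with an 18 mm lip at the low end, 4 mm behind the basket's back as it starts. Origin on the bench under its centre, axes level; the basket's x lies along rack x. It stands on one side of the barred tray, the parts tray on the other; which side varies.
- rack_seat (a point): Point on the rack's sloping plate where the basket's origin rests at the start, 50 mm above the bench.
- grate: Fixed steel catch tray, outside 258 mm (x) by 280 (y), walls 4 mm thick, 85 high, floor 4 mm. Five round bars, 12 mm diameter, run along its x at y = -95, -47, 0, 47, 95 mm, tops at 75 mm (walls stand 10 mm above). Gaps are 35 mm: plugs fall through, spools stay on top, not always level. Origin on the bench under its centre.
- grate_mid (a point): Centre of the grate at the height of the bar tops, 75 mm above the bench.
- tray: Fixed white open parts tray, outside 270 mm (x) by 160 mm (y), walls 5 mm thick and 30 mm high, floor 5 mm. Origin on the bench under its centre. Two spools fit side by side with their long axes along tray y, 60 mm either side of the centre along x.
- spool_a: The first of two equal aluminium spools: 126 mm long (its y): a square block 56 x 56 x 40 mm at each end, joined by a waist 46 mm long and 28 mm square; about 0.17 kg (varies). Origin at its centre, 28 mm above what it lies flat on. Can be taken across the waist (28 mm) or an end block (56 mm).
- spool_b: The second of two equal aluminium spools: 126 mm long (its y): a square block 56 x 56 x 40 mm at each end, joined by a waist 46 mm long and 28 mm square; about 0.17 kg (varies). Origin at its centre, 28 mm above what it lies flat on. Can be taken across the waist (28 mm) or an end block (56 mm).
- plug0: Small round aluminium plug (1 of 3), 28 mm across, 25 mm high, 30 g, origin at its middle. Smaller than the gaps in the grate.
- plug1: Small round aluminium plug (2 of 3), 28 mm across, 25 mm high, 30 g, origin at its middle. Smaller than the gaps in the grate.
- plug2: Small round aluminium plug (3 of 3), 28 mm across, 25 mm high, 30 g, origin at its middle. Smaller than the gaps in the grate.
- wash_bottle: Bystander: white bottle, 60 mm across, 150 tall. Must stay where it is.
- beaker: Bystander: open glass beaker, 70 mm across, 90 tall. Must stay where it is.
- driver: Bystander: screwdriver, lying on the bench beside the barred tray. Must stay where it is.
- clamp: Bystander: steel swing clamp, about 80 x 60 mm, 20 high, lying flat. Must stay where it is.
- jar: Bystander: amber jar, 60 mm across, 75 tall. Must stay where it is.
- sample_case: Bystander: grey case, 90 x 70 x 40 mm. Must stay where it is.
Mind the look-alikes: they are no part of the job. Leave any purple look-alike of the spool_b alone.

How it is judged:
On the way:
1. with the basket still tipped, both spools are on the bars of the catch tray (angle between basket's own z axis and vertical above 0.55 rad and x of spool_a in the frame of grate between -0.14 and 0.14 m and y of spool_a in the frame of grate between -0.15 and 0.15 m and z of spool_a in the frame of grate between 0.07 and 0.17 m and contact force between each of spool_a, spool_b and grate above 0.2 N and x of spool_b in the frame of grate between -0.14 and 0.14 m and y of spool_b in the frame of grate between -0.15 and 0.15 m and z of spool_b in the frame of grate between 0.07 and 0.17 m), for 0.05 s.
At the end, for the whole second after the job is handed in: The basket leans in the rack as at the start (origin within 30 mm of rack_seat, tilt 18 to 30 degrees, mouth raised), both spools lie flat (within 10 degrees) on the floor of the parts tray inside its walls, all three plugs lie in the catch tray below the bars, everything at rest (distance between basket and rack_seat below 0.03 m and angle between basket's own z axis and vertical between 0.32 and 0.52 rad and z of basket_mouth in the frame of rack above 0.065 m and contact force between basket and rack above 0.5 N and linear speed of each of basket, spool_a, spool_b below 0.03 m/s and x of spool_a in the frame of tray between -0.13 and 0.13 m and y of spool_a in the frame of tray between -0.075 and 0.075 m and z of spool_a in the frame of tray between 0.02 and 0.05 m and angle between each of spool_a, spool_b's own y axis and vertical above 1.4 rad and contact force between each of spool_a, spool_b and tray above 0.3 N and x of spool_b in the frame of tray between -0.13 and 0.13 m and y of spool_b in the frame of tray between -0.075 and 0.075 m and z of spool_b in the frame of tray between 0.02 and 0.05 m and x of plug0 in the frame of grate between -0.13 and 0.13 m and y of plug0 in the frame of grate between -0.14 and 0.14 m and z of plug0 in the frame of grate between 0 and 0.056 m and linear speed of each of plug0, plug1, plug2 below 0.05 m/s and x of plug1 in the frame of grate between -0.13 and 0.13 m and y of plug1 in the frame of grate between -0.14 and 0.14 m and z of plug1 in the frame of grate between 0 and 0.056 m and x of plug2 in the frame of grate between -0.13 and 0.13 m and y of plug2 in the frame of grate between -0.14 and 0.14 m and z of plug2 in the frame of grate between 0 and 0.056 m); the robot touches nothing.
It fails at once if a bystander (bottle, beaker, screwdriver, clamp, jar or grey case) is moved by more than 3 cm (distance of any of wash_bottle, beaker, driver, clamp, jar, sample_case from where it was at the start of the episode above 0.03 m).
It fails at once if a spool is dropped or slammed into the white parts tray (faster than 0.55 m/s within 25 mm of lying on its floor) ((x of spool_a in the frame of tray between -0.13 and 0.13 m and y of spool_a in the frame of tray between -0.075 and 0.075 m and z of spool_a in the frame of tray between 0 and 0.058 m and linear speed of spool_a above 0.55 m/s) or (x of spool_b in the frame of tray between -0.13 and 0.13 m and y of spool_b in the frame of tray between -0.075 and 0.075 m and z of spool_b in the frame of tray between 0 and 0.058 m and linear speed of spool_b above 0.55 m/s)).
It also fails if it takes over 72 s, if anything falls off the work surface, if the arm or the gripper's body presses on something with over 40 N, if the wrist force passes 120 N, or if a joint passes its speed limit or range.

ROBOT

A 6-joint arm with a two-finger parallel gripper is mounted at the origin on the work surface. World frame = base frame: x ahead of the robot, y to its left, z up, the work surface at z = 0. Lengths are in m, angles in rad, forces in N, time in s.
With the tool pointing down it reaches from about 0.3 to 0.875 m from the base axis. Payload 6.4 kg.
Tool frame: the origin (TCP) lies between the finger pads; the fingertips stand 25 mm ahead of it and the grasp point (between the pads) lies 6 mm ahead of it; z points along the fingers, y is the line along which they close (so a half turn about z gives the same grasp; the last joint's range is limited). The gripper opens to 85 mm and grips with 20 to 120 N. Pads are 22 mm wide; open, the fingers measure 114 mm over their backs; the gripper's body (76 mm by 85 mm) begins 54 mm behind the grasp point. The pads swing forward as they close: fully open they stand 13 mm farther back than shut.
Start: joints at [0.945, 0.181, 1.607, -0, 1.354, -0.206], TCP at [0.234, 0.525, 0.256] pointing down, gripper open.
Joint ranges: [-2.99, 2.99], [-0.89, 2.07], [0.3, 2.58], [-1.14, 4.28], [0, 2.63], [-3.12, 3.12]. Speed limits (rad/s): [2.57, 2.57, 3.01, 3.14, 3.14, 3.14].

INTERFACE

Orientations are given as a unit quaternion [w, x, y, z].
In Python, from bench import ctrl gives the robot as it stands.
- The arm moves only by the tool servo_tool, never from a script. Its argument "series" is text: rows parted by semicolons, each of 7 numbers parted by spaces: the gripper command: -1 is fully open, 1 is shut, values between are in proportion, then the shift along the tool's x, y, z in m, then the turn, a rotation vector about the tool's x, y, z in degrees. A call has 1 to 12 rows; each row is the pose to reach, as a shift and turn from the pose commanded when the call began, along the tool's axes at that moment; what a row does not reach only later rows make up. A row lasts 1/12 s, in which the tool goes at most 41.7 mm and 7.16 degrees, less where a joint would pass 70% of its speed; a pose out of reach is approached as far as the arm can. A call with a gripper value outside its range is refused whole. The fingers move at their own pace and stop on an object; the grip force is fixed at half the most. Time passes only in rows, so rows that repeat a pose let the fingers close. It gives the time, the measured TCP pose, the force, the opening and the grip force at its end, in the units of the state.
- ctrl.get_obs(): the state, without advancing time (a new reading comes with each control period).
- ctrl.camera(name): name is "side" or "top" or "wrist"; returns a dict with "img" (480x640x3 uint8, red, green, blue), "z_map" (480x640 float32, m along the optical axis (not along the pixel's ray), 0 where there is no reading), "fovy" (degrees; the focal length in pixels is half the picture's height over the tangent of half this angle, whatever the lens; pixels are square), "cx", "cy" (the principal point, pixels), "k1" (the pictures are not rectified: a ray, as slopes to the right and down, at radius r is drawn at 1 + k1 r^2 times it, then the intrinsics apply), "extrinsics" (4x4, takes a point from camera to world coordinates); the wrist camera has in their place "T_tool_cam" (4x4, takes a point from camera to tool coordinates, whose origin is the TCP and whose axes are the flange's). Camera axes: x right, y down, z forward; pixel columns grow to the right and rows downward; lengths in m; the calibration is good to about 2 mm. A picture is of the moment at which its call begins: read the wrist's pose just before it.
- ctrl.hand_in(): hands the job in; it is judged then, once.
The state is a dict: "time_s": time; "q": joint angles; "dq": joint speeds; "joint_efforts": joint torques, N m; "eef_pos": TCP position; "eef_rot": TCP orientation; "wrist_force": force on the tool from outside, world axes, zero at the start; "torque": the same for the moment, N m; "opening": opening from 0.0 (shut) to 1.0 (fully open); "grasp_force": force on a finger pad.
Only numpy, scipy, OpenCV 4.12 (cv2) and the standard library are available. Lean on these libraries where they do the work, as an engineer would, in place of code of your own. Each camera call takes 0.05 s, during which the arm holds its last target. There are 200 camera calls.

## Working session

There is one attempt and no reset: what is moved stays moved. The work goes in short steps, Python scripts to look and compute and a tool call to move; the robot and the scene stay as the last step left them, time stands still between calls to the robot, and variables do not carry over. Pictures are saved under pics/ and viewed, at most 10 in all, crops included, and the job is handed in when it is done.

Besides the shell and the picture viewer there is one more tool, called by a JSON object that holds its "fn" and its "kwargs". servo_tool: Moves the arm, as the interface text tells. Its arguments: {"type":"object","properties":{"series":{"type":"string"}},"required":["series"]}

```bash
mkdir -p pics; ls
cat > h.py <<'E'
import numpy as np, cv2
from scipy.spatial.transform import Rotation as R
from bench import ctrl
def cloud(c,T=None):
    h,w=c["z_map"].shape; f=h/2/np.tan(np.radians(c["fovy"])/2)
    K=np.array([[f,0,c["cx"]],[0,f,c["cy"]],[0,0,1]])
    u,v=np.meshgrid(np.arange(w),np.arange(h))
    p=cv2.undistortPoints(np.stack([u,v],-1).reshape(-1,1,2).astype(np.float64),K,np.array([c["k1"],0,0,0,0.])).reshape(h,w,2)
    z=c["z_map"]; P=np.dstack([p[...,0]*z,p[...,1]*z,z])
    T=c["extrinsics"] if T is None else T
    P=P@T[:3,:3].T+T[:3,3]; P[z==0]=np.nan
    return P
def toolT():
    o=ctrl.get_obs(); q=np.array(o["eef_rot"]); T=np.eye(4)
    T[:3,:3]=R.from_quat(q[[1,2,3,0]]).as_matrix(); T[:3,3]=o["eef_pos"]; return T
def save(n,c): cv2.imwrite(f"pics/{n}.png",c["img"][...,::-1])
def wrist():
    T=toolT(); c=ctrl.camera("wrist"); return c,cloud(c,T@c["T_tool_cam"])
E
python3 - <<'E'
from h import *
for n in("top","side"):
    c=ctrl.camera(n);save(n+"0",c);np.save(n+"0.npy",cloud(c)); print(n,c["extrinsics"].round(2).tolist(),c["fovy"])
print(ctrl.get_obs())
E
```

```text
pics
top [[-0.02, -1.0, 0.09, 0.4], [-1.0, 0.02, -0.0, -0.05], [0.0, -0.09, -1.0, 1.28], [0.0, 0.0, 0.0, 1.0]] 49.243944454359195
side [[0.75, -0.51, 0.43, -0.08], [-0.67, -0.57, 0.48, -0.7], [0.0, -0.65, -0.76, 1.11], [0.0, 0.0, 0.0, 1.0]] 53.97276358257793
{'time_s': 0.1, 'q': array([ 9.44706697e-01,  1.81474673e-01,  1.60791027e+00,  1.46972230e-05,
        1.35377203e+00, -2.06342309e-01]), 'dq': array([ 0.00160252, -0.00127035, -0.00319951, -0.00015554, -0.00051244,
        0.00046442]), 'joint_efforts': array([ 5.20567919e-04, -4.45873868e+01, -3.52239382e+01, -3.45784283e-04,
        4.11417423e-03, -4.33700086e-05]), 'eef_pos': array([0.23406238, 0.52471166, 0.25546865]), 'eef_rot': array([-3.22790058e-04,  2.08337824e-01,  9.78056614e-01, -7.12479068e-04]), 'wrist_force': array([-0.05103331, -0.03013272,  0.61926871]), 'torque': array([-0.0224319 ,  0.00376874,  0.01814232]), 'grasp_force': 0.0, 'opening': 1.0006549135772695}
```

View pics/top0.png

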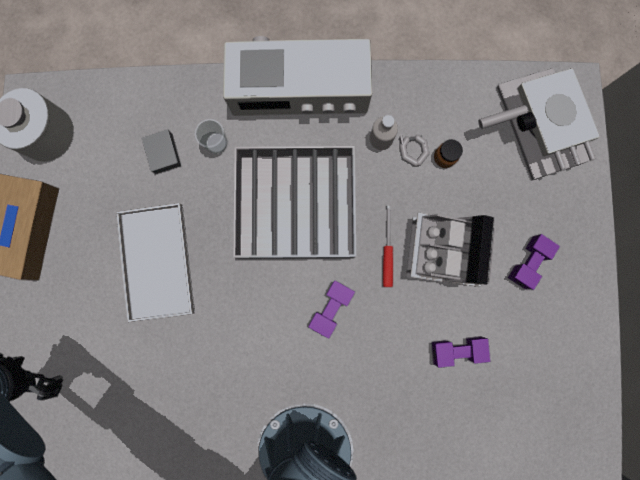

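View pics/side0.png

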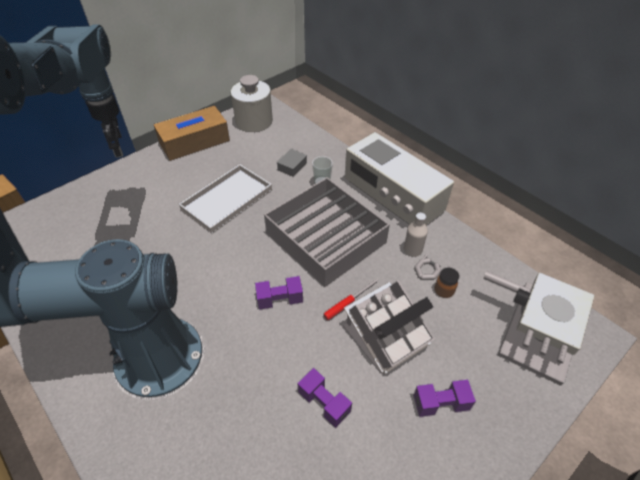

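The top view shows the catch tray at about (295,203), the parts tray at (155,262), and the basket and rack at (450,250) with the black grip bar at (485,250). The screwdriver lies at (388,250), between the basket and the catch tray. The basket's mouth faces the catch tray (world +y), with the bar along world x.

```bash
cat > m.py <<'E'
from h import *
P=np.load("top0.npy"); S=np.load("side0.npy")
def rect(P,u0,v0,u1,v1,z0,z1,name):
    p=P[v0:v1,u0:u1].reshape(-1,3); p=p[(p[:,2]>z0)&(p[:,2]<z1)]
    r=cv2.minAreaRect(p[:,:2].astype(np.float32)*1000); print(name,len(p),r, p[:,2].mean().round(3))
rect(P,225,135,365,270,.078,.095,"grate rim")
rect(P,105,190,205,330,.02,.04,"tray rim")
rect(P,460,205,500,300,.13,.185,"bar")
rect(P,400,200,505,300,.0125,.2,"basket+rack")
b=P[215:285,465:497]; 
for v in (220,235,250,265,280): print(v,[P[v,u].round(3).tolist() for u in (470,476,482,488)])
m=(S[...,2]>.135)&(S[...,2]<.19)&(S[...,1]<-.2)&(S[...,1]>-.6)&(S[...,0]>.2)&(S[...,0]<.6)
p=S[m]; print("side bar",len(p),cv2.minAreaRect(p[:,:2].astype(np.float32)*1000),p.min(0),p.max(0))
print("row z", [(P[250,u]*1000).round().tolist() for u in range(405,470,6)])
E
python3 m.py
```

```text
grate rim 1057 ((594.4534912109375, 11.798141479492188), (281.16778564453125, 259.7641906738281), 89.82158660888672) 0.084
tray rim 932 ((460.97064208984375, 358.0075378417969), (271.5392150878906, 162.299560546875), 6.7068867683410645) 0.028
bar 1541 ((470.0557556152344, -393.61053466796875), (45.83380126953125, 148.01388549804688), 80.9716567993164) 0.164
basket+rack 5274 ((474.7924499511719, -354.7701416015625), (192.68093872070312, 150.138671875), 81.6845474243164) 0.114
220 [[0.54, -0.387, 0.11], [0.534, -0.387, 0.155], [0.532, -0.395, 0.173], [0.532, -0.41, 0.169]]
235 [[0.503, -0.377, 0.138], [0.501, -0.385, 0.159], [0.499, -0.393, 0.174], [0.5, -0.409, 0.167]]
250 [[0.469, -0.374, 0.147], [0.468, -0.382, 0.163], [0.467, -0.392, 0.173], [0.467, -0.407, 0.167]]
265 [[0.437, -0.372, 0.148], [0.436, -0.379, 0.17], [0.435, -0.39, 0.176], [0.435, -0.406, 0.166]]
280 [[0.404, -0.368, 0.156], [0.404, -0.377, 0.172], [0.403, -0.391, 0.168], [0.403, -0.406, 0.164]]
side bar 879 ((476.269287109375, -355.553466796875), (121.07328796386719, 149.73658752441406), 81.17070007324219) [ 0.39396605 -0.42390446  0.1350907 ] [ 0.55240517 -0.28534412  0.18071311]
row z [[481.0, -254.0, -1.0], [481.0, -268.0, -0.0], [475.0, -267.0, 89.0], [475.0, -282.0, 84.0], [474.0, -292.0, 101.0], [474.0, -307.0, 98.0], [474.0, -321.0, 97.0], [472.0, -328.0, 123.0], [474.0, -352.0, 82.0], [473.0, -364.0, 91.0], [475.0, -390.0, 47.0]]
```

```bash
cat >> h.py <<'E'
YB=-8.5
def Rbask(t,yaw=YB): return R.from_euler("z",yaw,degrees=True).as_matrix()@R.from_euler("x",t,degrees=True).as_matrix()
def Rtool(t,yaw=YB): return Rbask(t,yaw)@np.diag([-1,1,-1.])   # tool x=-xb, y=yb, z=-zb
def go(name,p,Rm,T=None):
    T=toolT() if T is None else T
    d=T[:3,:3].T@(np.array(p)-T[:3,3]); r=R.from_matrix(T[:3,:3].T@Rm).as_rotvec(degrees=True)
    print(name,"d",(d*1000).round(1),"rot",r.round(1),"rows",int(np.ceil(max(np.linalg.norm(d)/.0417,np.linalg.norm(r)/7.16))))
    T2=np.eye(4);T2[:3,:3]=Rm;T2[:3,3]=p; return T2
E
python3 - <<'E'
from h import *
G=np.array([.470,-.3925,.152]); zb=Rbask(24)[:,2]
T=go("via",[.40,.0,.38],Rtool(0))
T=go("pre",G+zb*.122,Rtool(24),T)
T=go("grasp",G+zb*.002,Rtool(24),T)
E
```

```text
via d [-365.3 -411.7 -124. ] rot [ -0.1  -0.  -15.5] rows 14
pre d [-127.2 -427.5  116.5] rot [-24.   0.   0.] rows 12
grasp d [ -0.   0. 120.] rot [0. 0. 0.] rows 3
```

{"fn": "servo_tool", "kwargs": {"series": "-1 -0.03 -0.03 -0.124 0 0 0; -1 -0.365 -0.412 -0.124 0 0 -15.5; -1 -0.365 -0.412 -0.124 0 0 -15.5; -1 -0.365 -0.412 -0.124 0 0 -15.5; -1 -0.365 -0.412 -0.124 0 0 -15.5; -1 -0.365 -0.412 -0.124 0 0 -15.5; -1 -0.365 -0.412 -0.124 0 0 -15.5; -1 -0.365 -0.412 -0.124 0 0 -15.5; -1 -0.365 -0.412 -0.124 0 0 -15.5; -1 -0.365 -0.412 -0.124 0 0 -15.5; -1 -0.365 -0.412 -0.124 0 0 -15.5; -1 -0.365 -0.412 -0.124 0 0 -15.5"}}

```text
time_s: 1.1
eef_pos: [0.3733, 0.082, 0.3667]
eef_rot: [0.0, 0.074, 0.997, 0.0]
wrist_force: [1.0, 0.4, 0.7]
opening: 0.999
grasp_force: 0.0
```

Run:
```python
from h import *
print(ctrl.get_obs()["q"].round(2),toolT()[:3,3].round(3))
G=np.array([.470,-.3925,.152]); zb=Rbask(24)[:,2]
T=go("pre",G+zb*.122,Rtool(24))
```

```text
[-0.1  -0.36  1.89  0.    1.61 -1.52] [0.373 0.082 0.367]
pre d [-166.1 -504.5  103.3] rot [-24.   0.  -0.] rows 13
```

{"fn": "servo_tool", "kwargs": {"series": "-1 -0.166 -0.505 0.103 -24 0 0; -1 -0.166 -0.505 0.103 -24 0 0; -1 -0.166 -0.505 0.103 -24 0 0; -1 -0.166 -0.505 0.103 -24 0 0; -1 -0.166 -0.505 0.103 -24 0 0; -1 -0.166 -0.505 0.103 -24 0 0; -1 -0.166 -0.505 0.103 -24 0 0; -1 -0.166 -0.505 0.103 -24 0 0; -1 -0.166 -0.505 0.103 -24 0 0; -1 -0.166 -0.505 0.103 -24 0 0; -1 -0.166 -0.505 0.103 -24 0 0; -1 -0.166 -0.505 0.103 -24 0 0"}}

```text
time_s: 2.1
eef_pos: [0.4505, -0.3714, 0.276]
eef_rot: [0.015, 0.073, 0.975, 0.208]
wrist_force: [0.7, -0.1, 0.2]
opening: 1.0
grasp_force: 0.0
```

{"fn": "servo_tool", "kwargs": {"series": "-1 0 0 0 0 0 0; -1 0 0 0 0 0 0; -1 0 0 0 0 0 0"}}

```text
time_s: 2.35
eef_pos: [0.4504, -0.3692, 0.2763]
eef_rot: [0.015, 0.073, 0.975, 0.208]
wrist_force: [0.2, 0.8, 0.1]
opening: 0.993
grasp_force: 0.0
```

Run:
```python
from h import *
print(ctrl.get_obs()["q"].round(2),toolT()[:3,3].round(3))
G=np.array([.470,-.3925,.152]); zb=Rbask(24)[:,2]
T=go("grasp",G+zb*.002,Rtool(24))
c,P=wrist();save("w1",c)
E=(P-G)@Rbask(24)
m=(abs(E[...,0])<.06)&(abs(E[...,1])<.03)&(abs(E[...,2]-.02)<.012)
Q=E[m];print(len(Q),np.percentile(Q,[2,50,98],axis=0).round(4))
xs=Q[:,0];print("slope",np.polyfit(xs,Q[:,1],1))
```

```text
[-1.03  0.35  1.4   0.27  1.71 -2.45] [ 0.45  -0.369  0.276]
grasp d [-23.  -69.2 103.2] rot [ 0.1 -0.  -0.1] rows 4
10420 [[-0.0584 -0.0144  0.0103]
 [-0.0177  0.0041  0.0211]
 [ 0.057   0.0141  0.0224]]
slope [0.06723878 0.0035381 ]
```

View pics/w1.png

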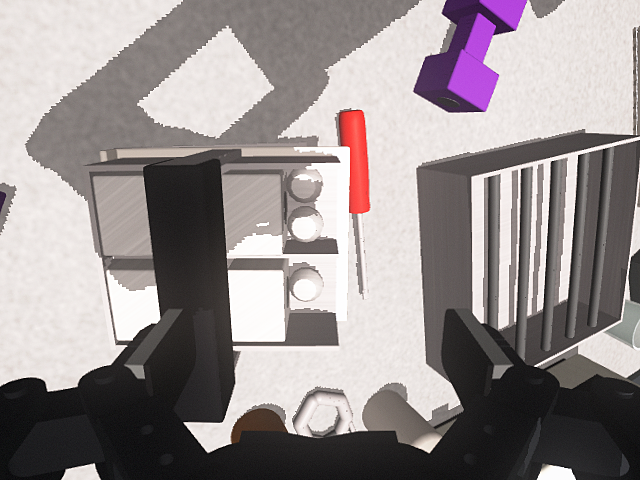

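The wrist view shows the bar at about (190,290) with two spools and three plugs in the basket, and the screwdriver clear. My bar estimate fits the depth to about 1 mm.

{"fn": "servo_tool", "kwargs": {"series": "-1 -0.023 -0.069 0 0 0 0; -1 -0.023 -0.069 0 0 0 0; -1 -0.023 -0.069 0 0 0 0; -1 -0.023 -0.069 0.03 0 0 0; -1 -0.023 -0.069 0.06 0 0 0; -1 -0.023 -0.069 0.085 0 0 0; -1 -0.023 -0.069 0.103 0 0 0; -1 -0.023 -0.069 0.103 0 0 0; 1 -0.023 -0.069 0.103 0 0 0; 1 -0.023 -0.069 0.103 0 0 0; 1 -0.023 -0.069 0.103 0 0 0; 1 -0.023 -0.069 0.103 0 0 0"}}

```text
time_s: 3.4
eef_pos: [0.4707, -0.395, 0.157]
eef_rot: [0.017, 0.073, 0.976, 0.206]
wrist_force: [0.7, -0.1, -0.2]
opening: 0.457
grasp_force: 0.0
```

{"fn": "servo_tool", "kwargs": {"series": "1 0 0 0 0 0 0; 1 0 0 0 0 0 0; 1 0 0 0 0 0 0; 1 0 0 0 0 0 0"}}

```text
time_s: 3.73
eef_pos: [0.4704, -0.3957, 0.1563]
eef_rot: [0.017, 0.073, 0.976, 0.206]
wrist_force: [-0.5, -4.9, 1.6]
opening: 0.344
grasp_force: 62.1
```

Run:
```python
from h import *
o=ctrl.get_obs();print(o["q"].round(2),o["wrist_force"])
G=np.array([.470,-.3925,.152]); zb=Rbask(24)[:,2]
T=go("grasp",G+zb*.002,Rtool(24))
```

```text
[-1.02  0.54  1.4   0.26  1.53 -2.5 ] [-0.53961591 -4.89260584  1.55239317]
grasp d [0.9 1.1 3.2] rot [-0.2  0.2 -0.1] rows 1
```

```bash
cat >> h.py <<'E'
TB=np.array([.001,0,.117]); M=np.array([0,.085,.004])
def byM(m,t,yaw=0): # TCP from mouth world position
    Rb=Rbask(t,yaw); return np.array(m)+Rb@(TB-M), Rtool(t,yaw)
E
python3 - <<'E'
from h import *
p=toolT()[:3,3]; zb=Rbask(24)[:,2]
T=go("off",p+zb*.05,Rtool(24))
T=go("up",p+zb*.05+[0,0,.12],Rtool(24)); 
T0=T
T=go("W2",*byM([.594,.04,.26],5),T); print(T[:3,3])
T=go("W2from0",*byM([.594,.04,.26],5),T0)
E
```

```text
off d [ -0.1  -0.1 -50. ] rot [-0.2  0.2 -0.1] rows 2
up d [  -0.4   48.3 -159.8] rot [-0.2  0.2 -0.1] rows 5
W2 d [-72.8 361.3 113.5] rot [19.   2.1 -8.3] rows 10
[ 0.595      -0.05452515  0.36516176]
W2from0 d [-72.8 361.3 113.5] rot [19.   2.1 -8.3] rows 10
```

{"fn": "servo_tool", "kwargs": {"series": "1 0 0 -0.02 0 0 0; 1 0 0 -0.05 0 0 0; 1 0 0.014 -0.08 0 0 0; 1 0 0.028 -0.11 0 0 0; 1 0 0.04 -0.14 0 0 0; 1 0 0.048 -0.16 0 0 0; 1 0 0.048 -0.16 0 0 0; 1 0 0.048 -0.16 0 0 0"}}

```text
time_s: 4.4
eef_pos: [0.467, -0.4154, 0.3205]
eef_rot: [0.016, 0.073, 0.976, 0.206]
wrist_force: [-1.1, 0.3, -8.8]
opening: 0.345
grasp_force: 61.4
```

Run:
```python
from h import *
o=ctrl.get_obs();print(o["q"].round(2),toolT()[:3,3])
T=go("W2",*byM([.594,.04,.26],5))
```

```text
[-1.04  0.42  1.22  0.27  1.82 -2.44] [ 0.46701158 -0.41541097  0.3204525 ]
W2 d [-72.7 361.8 111.4] rot [18.8  2.2 -8.3] rows 10
```

{"fn": "servo_tool", "kwargs": {"series": "1 -0.004 0.02 0.006 1 0 -0.5; 1 -0.010 0.05 0.015 2.5 0.3 -1.1; 1 -0.018 0.09 0.028 4.7 0.5 -2; 1 -0.026 0.13 0.04 6.8 0.8 -3; 1 -0.034 0.17 0.052 8.8 1 -4; 1 -0.042 0.21 0.065 10.9 1.3 -4.8; 1 -0.05 0.25 0.077 13 1.5 -5.7; 1 -0.058 0.29 0.089 15 1.7 -6.6; 1 -0.065 0.325 0.1 17 2 -7.5; 1 -0.07 0.35 0.108 18.2 2.1 -8; 1 -0.0727 0.362 0.1114 18.8 2.2 -8.3; 1 -0.0727 0.362 0.1114 18.8 2.2 -8.3"}}

```text
time_s: 5.4
eef_pos: [0.5944, -0.0491, 0.3627]
eef_rot: [-0.003, -0.003, 0.999, 0.047]
wrist_force: [-0.4, 0.1, -8.3]
opening: 0.34
grasp_force: 62.2
```

{"fn": "servo_tool", "kwargs": {"series": "1 0 0 0 0 0 0; 1 0 0 0 0 0 0"}}

```text
time_s: 5.57
eef_pos: [0.5939, -0.0542, 0.3631]
eef_rot: [-0.003, 0.0, 0.999, 0.046]
wrist_force: [-0.1, 0.4, -6.9]
opening: 0.348
grasp_force: 62.1
```

Run:
```python
from h import *
o=ctrl.get_obs();print(o["q"].round(2),toolT()[:3,3],o["wrist_force"],o["opening"])
T=toolT()
for t,mz in ((5,.24),(-2,.21),(-9,.18),(-15,.16),(-20,.14),(-24,.125),(-28,.115),(-31,.107),(-34,.102),(-36,.102),(-38,.102),(-42,.102)):
    go((t,mz),*byM([.594,.042,mz],t),T)
```

```text
[-0.33  0.17  1.4   0.08  1.6  -1.9 ] [ 0.5938501  -0.05417505  0.3631371 ] [-0.14456231  0.42438038 -6.94090908] 0.3477599986363695
(5, 0.24) d [-1.3  0.  18. ] rot [ 0.2 -0.3 -0.1] rows 1
(-2, 0.21) d [-1.4 11.7 38.5] rot [ 7.2 -0.3 -0. ] rows 2
(-9, 0.18) d [-1.5 24.5 60.7] rot [14.2 -0.3 -0. ] rows 2
(-15, 0.16) d [-1.5 36.6 75.6] rot [20.2 -0.3  0. ] rows 3
(-20, 0.14) d [-1.6 46.7 92.5] rot [25.2 -0.3  0. ] rows 4
(-24, 0.125) d [ -1.7  55.1 105.8] rot [29.2 -0.3  0. ] rows 5
(-28, 0.115) d [ -1.7  64.  114.8] rot [33.2 -0.3  0. ] rows 5
(-31, 0.107) d [ -1.8  70.6 122.4] rot [36.2 -0.3  0.1] rows 6
(-34, 0.102) d [ -1.8  77.6 127.5] rot [39.2 -0.3  0.1] rows 6
(-36, 0.102) d [ -1.8  82.5 127.8] rot [41.2 -0.3  0.1] rows 6
(-38, 0.102) d [ -1.8  87.4 128.3] rot [43.2 -0.3  0.1] rows 7
(-42, 0.102) d [ -1.8  97.2 129.7] rot [47.2 -0.3  0.1] rows 7
```

{"fn": "servo_tool", "kwargs": {"series": "1 -0.001 0 0.018 0 0 0; 1 -0.001 0.006 0.028 3.6 0 0; 1 -0.001 0.012 0.038 7.2 0 0; 1 -0.001 0.018 0.05 11 0 0; 1 -0.001 0.025 0.061 14.2 0 0; 1 -0.001 0.036 0.076 20.2 0 0; 1 -0.001 0.047 0.092 25.2 0 0; 1 -0.001 0.055 0.106 29.2 0 0; 1 -0.001 0.064 0.115 33.2 0 0; 1 -0.001 0.071 0.122 36.2 0 0; 1 -0.001 0.078 0.1275 39.2 0 0; 1 -0.001 0.0825 0.128 41.2 0 0"}}

```text
time_s: 6.57
eef_pos: [0.5945, 0.0397, 0.2426]
eef_rot: [-0.003, -0.0, 0.951, -0.309]
wrist_force: [-1.2, -0.6, -7.4]
opening: 0.344
grasp_force: 62.3
```

{"fn": "servo_tool", "kwargs": {"series": "1 0 0 0 0 0 0; 1 0 0 0 0 0 0; 1 0 0 0 0 0 0; 1 0 0 0 0 0 0; 1 0 0 0 0 0 0; 1 0 0 0 0 0 0"}}

```text
time_s: 7.07
eef_pos: [0.5963, 0.039, 0.2473]
eef_rot: [0.0, 0.001, 0.951, -0.309]
wrist_force: [-0.6, 0.2, -3.8]
opening: 0.343
grasp_force: 62.8
```

Run:
```python
from h import *
T=toolT(); z=-T[:3,2]; print("tilt",np.degrees(np.arccos(z[2])),T[:3,3])
Rb=T[:3,:3]@np.diag([-1,1,-1.]); print("mouth",T[:3,3]+Rb@(M-TB),ctrl.get_obs()["wrist_force"],ctrl.get_obs()["q"].round(2))
a=ctrl.camera("top");b=ctrl.camera("side");c,P=wrist()
im=np.hstack([a["img"][90:330,200:440],b["img"][160:400,220:460],cv2.resize(c["img"],(320,240))])
cv2.imwrite("pics/p1.png",im[...,::-1])
```

```text
tilt 36.03330741544486 [0.59628973 0.03895156 0.24726604]
mouth [0.5954559  0.04121731 0.10588298] [-0.56011054  0.24900608 -3.82556493] [ 0.15  0.37  1.51 -0.63  1.41 -1.26]
```

View pics/p1.png

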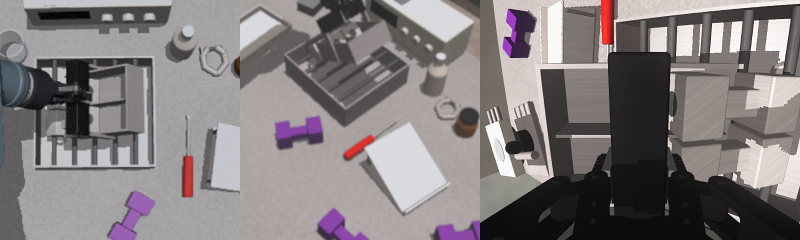

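The crops show the spools partly out of the mouth with their front ends on the bars, and the wrist load has dropped to 3.8 N. Next I draw the basket back.

{"fn": "servo_tool", "kwargs": {"series": "1 0 -0.006 0.002 0 0 0; 1 0 -0.016 0.005 0 0 0; 1 0 -0.028 0.008 0 0 0; 1 0 -0.041 0.012 0 0 0; 1 0 -0.054 0.016 0 0 0; 1 0 -0.067 0.02 0 0 0; 1 0 -0.08 0.024 0 0 0; 1 0 -0.093 0.028 0 0 0; 1 0 -0.106 0.031 0 0 0; 1 0 -0.119 0.034 0 0 0; 1 0 -0.132 0.038 0 0 0; 1 0 -0.143 0.042 0 0 0"}}

```text
time_s: 8.22
eef_pos: [0.596, -0.102, 0.2972]
eef_rot: [-0.0, 0.0, 0.951, -0.309]
wrist_force: [-0.3, 0.4, -4.0]
opening: 0.347
grasp_force: 62.9
```

{"fn": "servo_tool", "kwargs": {"series": "1 0 0 0 0 0 0; 1 0 0 0 0 0 0; 1 0 0 0 0 0 0; 1 0 0 0 0 0 0"}}

```text
time_s: 8.55
eef_pos: [0.5957, -0.0999, 0.2957]
eef_rot: [-0.001, -0.0, 0.951, -0.309]
wrist_force: [0.3, -1.1, -3.1]
opening: 0.341
grasp_force: 62.9
```

Run:
```python
from h import *
T=toolT(); z=-T[:3,2]; print("tilt",np.degrees(np.arccos(z[2])),T[:3,3])
Rb=T[:3,:3]@np.diag([-1,1,-1.]); print("mouth",T[:3,3]+Rb@(M-TB),ctrl.get_obs()["wrist_force"],ctrl.get_obs()["q"].round(2))
a=ctrl.camera("top");b=ctrl.camera("side");c,P=wrist()
im=np.hstack([a["img"][90:330,200:440],b["img"][160:400,220:460],cv2.resize(c["img"],(320,240))])
cv2.imwrite("pics/p2.png",im[...,::-1])
```

```text
tilt 36.00893552270879 [ 0.5957303  -0.099863    0.29574935]
mouth [ 0.59452596 -0.09753881  0.15436991] [ 0.27336509 -1.09117262 -3.11189982] [-0.08  0.25  1.56 -0.65  1.34 -1.49]
```

View pics/p2.png

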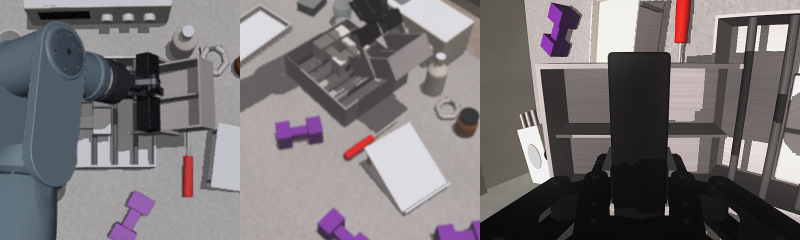

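The basket is empty. I'll check that the spools are on the bars while it's still tipped, and compute the return.

Run:
```python
from h import *
b=ctrl.camera("side");P=cloud(b)
m=(P[...,0]>.46)&(P[...,0]<.73)&(P[...,1]>-.06)&(P[...,1]<.15)
for z0 in range(70,190,10):
    q=P[m&(P[...,2]>z0/1000)&(P[...,2]<z0/1000+.01)]
    if len(q)>10: print(z0,len(q),np.percentile(q,[2,98],axis=0)[:,:2].round(3).tolist())
T=toolT()
S=np.array([.4704,-.3957,.1563]); zb=Rbask(24)[:,2]
T=go("up",[.596,-.14,.37],Rtool(-10),T)
A=go("over",S+zb*.05+[0,0,.12],Rtool(24),T)
c=b["img"][190:330,260:420]; cv2.imwrite("pics/p3.png",cv2.resize(c,(800,600) if 0 else (640,560),interpolation=2)[...,::-1])
```

```text
70 650 [[0.466, -0.041], [0.722, 0.15]]
80 363 [[0.465, -0.05], [0.726, 0.15]]
90 114 [[0.536, -0.027], [0.685, 0.132]]
100 122 [[0.536, -0.027], [0.648, 0.092]]
110 264 [[0.536, -0.027], [0.644, 0.081]]
120 341 [[0.536, -0.027], [0.651, 0.098]]
130 469 [[0.539, -0.025], [0.649, 0.097]]
up d [ -0.  -75.9 -36.3] rot [-26.    3.3   8. ] rows 4
over d [  86.4 -279.    98. ] rot [-34.   0.  -0.] rows 8
```

View pics/p3.png

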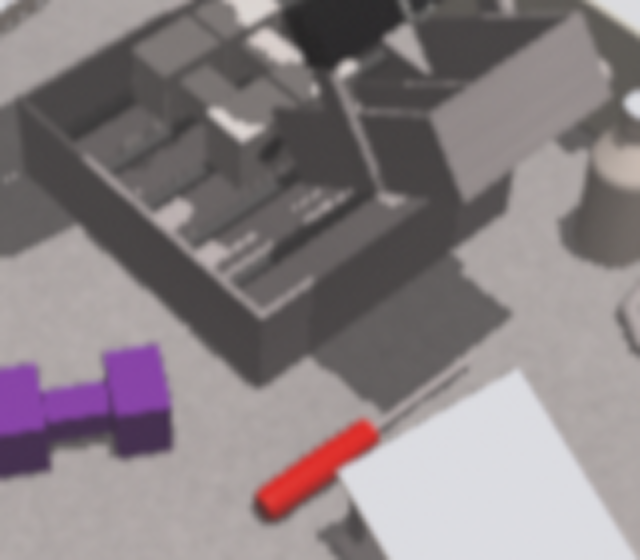

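The spools lie flat on the bars, x 0.536–0.65 and y −0.027–0.098, with tops at about 131–139 mm. Now I return the basket.

{"fn": "servo_tool", "kwargs": {"series": "1 0 -0.018 -0.009 -4 0.5 1; 1 0 -0.04 -0.018 -10 1.3 3; 1 0 -0.06 -0.028 -16 2 5; 1 0 -0.076 -0.036 -22 2.8 7; 1 0 -0.076 -0.036 -26 3.3 8; 1 0 -0.076 -0.036 -26 3.3 8"}}

```text
time_s: 9.25
eef_pos: [0.5963, -0.1438, 0.3725]
eef_rot: [-0.004, 0.077, 0.993, -0.087]
wrist_force: [-0.5, -0.3, -3.2]
opening: 0.344
grasp_force: 62.9
```

Run:
```python
from h import *
S=np.array([.4704,-.3957,.1563]); zb=Rbask(24)[:,2]
A=go("over",S+zb*.05+[0,0,.12],Rtool(24))
```

```text
over d [  85.8 -275.6   99.3] rot [-34.    0.3  -0.3] rows 8
```

{"fn": "servo_tool", "kwargs": {"series": "1 0.006 -0.018 0.006 -2 0 0; 1 0.015 -0.05 0.018 -6 0 0; 1 0.026 -0.085 0.03 -10 0 0; 1 0.037 -0.12 0.043 -15 0 0; 1 0.048 -0.155 0.056 -19 0 0; 1 0.059 -0.19 0.068 -23 0 0; 1 0.07 -0.225 0.081 -28 0 0; 1 0.079 -0.255 0.092 -32 0.3 -0.3; 1 0.086 -0.276 0.099 -34 0.3 -0.3; 1 0.086 -0.276 0.099 -34 0.3 -0.3; 1 0.086 -0.276 0.099 -34 0.3 -0.3; 1 0.086 -0.276 0.099 -34 0.3 -0.3"}}

```text
time_s: 10.25
eef_pos: [0.4681, -0.4125, 0.3192]
eef_rot: [0.012, 0.07, 0.976, 0.208]
wrist_force: [-0.5, -0.2, -3.2]
opening: 0.344
grasp_force: 62.9
```

Run:
```python
from h import *
S=np.array([.4704,-.3957,.1563]); zb=Rbask(24)[:,2]; yb=Rbask(24)[:,1]
S=S+yb*.003 # stay clear of lip
A=go("off",S+zb*.05,Rtool(24)); go("seat",S,Rtool(24),A); go("seat",S,Rtool(24))
```

```text
off d [ -0.4 -47.8 105.7] rot [ 0.  -0.4  0.2] rows 3
seat d [ 0.  0. 50.] rot [0. 0. 0.] rows 2
seat d [ -0.8 -47.8 155.7] rot [ 0.  -0.4  0.2] rows 4
```

{"fn": "servo_tool", "kwargs": {"series": "1 0 -0.015 0.033 0 0 0; 1 0 -0.032 0.07 0 -0.4 0.2; 1 0 -0.048 0.106 0 -0.4 0.2; 1 0 -0.048 0.106 0 -0.4 0.2; 1 0 -0.048 0.12 0 -0.4 0.2; 1 0 -0.048 0.132 0 -0.4 0.2; 1 0 -0.048 0.14 0 -0.4 0.2; 1 0 -0.048 0.147 0 -0.4 0.2; 1 0 -0.048 0.152 0 -0.4 0.2; 1 0 -0.048 0.154 0 -0.4 0.2; 1 0 -0.048 0.154 0 -0.4 0.2; 1 0 -0.048 0.154 0 -0.4 0.2"}}

```text
time_s: 11.25
eef_pos: [0.47, -0.3953, 0.1607]
eef_rot: [0.016, 0.073, 0.975, 0.207]
wrist_force: [0.4, 0.3, -3.4]
opening: 0.344
grasp_force: 62.9
```

{"fn": "servo_tool", "kwargs": {"series": "1 0 0 0.001 0 0 0; 1 0 0 0.002 0 0 0; 1 0 0 0.002 0 0 0"}}

```text
time_s: 11.5
eef_pos: [0.47, -0.3943, 0.1584]
eef_rot: [0.016, 0.073, 0.975, 0.207]
wrist_force: [-1.1, -0.9, -3.2]
opening: 0.344
grasp_force: 62.9
```

Run:
```python
from h import *
S=np.array([.4704,-.3957,.1563]); zb=Rbask(24)[:,2]; yb=Rbask(24)[:,1]
go("seat",S+.003*yb,Rtool(24)); print(ctrl.get_obs()["wrist_force"])
```

```text
seat d [-0.6  1.   1.3] rot [ 0.   0.1 -0.1] rows 1
[-1.08020328 -0.89766545 -3.19548296]
```

{"fn": "servo_tool", "kwargs": {"series": "1 0 0.001 0.001 0 0 0; 1 0 0.001 0.002 0 0 0; 1 0 0.001 0.002 0 0 0; 0.2 0 0.001 0.002 0 0 0; -0.4 0 0.001 0.002 0 0 0; -1 0 0.001 0.002 0 0 0; -1 0 0.001 0.002 0 0 0; -1 0 0.001 0.002 0 0 0; -1 0 0.001 -0.01 0 0 0; -1 0 0.001 -0.04 0 0 0; -1 0 0.001 -0.08 0 0 0; -1 0 0.001 -0.12 0 0 0"}}

```text
time_s: 12.5
eef_pos: [0.4623, -0.4415, 0.2698]
eef_rot: [0.016, 0.073, 0.975, 0.208]
wrist_force: [-0.1, -1.8, -0.7]
opening: 1.001
grasp_force: 0.0
```

Run:
```python
from h import *
T=toolT()
c=ctrl.camera("side");P=cloud(c);t=ctrl.camera("top");Q=cloud(t)
G=np.array([.470,-.3925,.152]);B=Rbask(24)
for X in (P,Q,wrist()[1]):
    E=(X-G)@B; m=(abs(E[...,0])<.06)&(abs(E[...,1])<.03)&(abs(E[...,2]-.02)<.008); q=E[m]
    if len(q): print(len(q),np.percentile(q,[2,50,98],axis=0).round(4).tolist())
# spools
for n,X,im in(("side",P,c["img"]),("top",Q,t["img"])):
    m=(X[...,0]>.48)&(X[...,0]<.71)&(X[...,1]>-.12)&(X[...,1]<.14)&(X[...,2]>.122)&(X[...,2]<.145)
    k,l,s,ce=cv2.connectedComponentsWithStats(m.astype(np.uint8))
    for i in range(1,k):
        if s[i,4]>30:
            q=X[l==i]; print(n,s[i,4],cv2.minAreaRect(q[:,:2].astype(np.float32)*1000),q.mean(0).round(3))
cv2.imwrite("pics/p4.png",np.hstack([cv2.resize(t["img"][130:270,225:385],(400,350)),cv2.resize(c["img"][160:340,250:450],(389,350))])[...,::-1])
```

```text
617 [[-0.0582, -0.011, 0.0165], [-0.0016, 0.0033, 0.0208], [0.0583, 0.0178, 0.0247]]
750 [[-0.0577, -0.0124, 0.0129], [-0.0, 0.0063, 0.0201], [0.0576, 0.0183, 0.0238]]
10368 [[-0.058, -0.0124, 0.0196], [-0.0061, 0.0021, 0.0212], [0.0571, 0.0163, 0.0225]]
side 42 ((538.9047241210938, -10.544363021850586), (13.255831718444824, 39.35991668701172), 19.272062301635742) [ 0.54  -0.012  0.128]
top 464 ((625.06103515625, 78.37051391601562), (40.3392219543457, 57.213592529296875), 89.02962493896484) [0.624 0.078 0.13 ]
top 453 ((623.7821044921875, -6.975929260253906), (38.25020217895508, 56.42506790161133), 89.16059112548828) [ 0.624 -0.007  0.13 ]
top 484 ((564.2817993164062, 79.2194595336914), (56.352779388427734, 40.684425354003906), 0.21073976159095764) [0.564 0.079 0.13 ]
top 453 ((563.1683959960938, -5.994550704956055), (42.29266357421875, 55.61820983886719), 89.32772064208984) [ 0.563 -0.006  0.13 ]
```

View pics/p4.png

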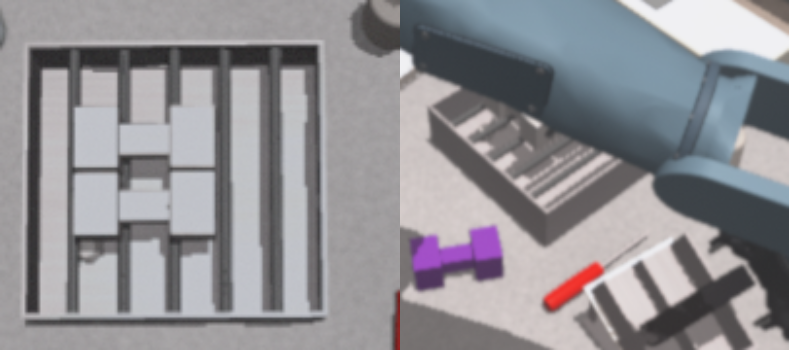

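The basket is back in its seat within about 2 mm. Both spools lie flat on the bars, side by side: A at (0.6245, 0.036) and B at (0.564, 0.0365), tops at 0.130 m as expected.

```bash
cat >> h.py <<'E'
def Rs(yaw): # gripper down, closing across a spool whose long axis is world y turned by yaw
    return R.from_euler("z",yaw,degrees=True).as_matrix()@np.array([[0,1,0],[1,0,0],[0,0,-1.]])
E
python3 - <<'E'
from h import *
T=go("via",[.60,-.1,.30],Rs(-.8))
T=go("above",[.6245,.036,.24],Rs(-.8)); T=go("down",[.6245,.036,.108],Rs(-.8),T)
E
```

```text
via d [-83.4 341.5 120.8] rot [ 19.7 -16.6  81. ] rows 12
above d [-86.6 444.  231.1] rot [ 19.7 -16.6  81. ] rows 13
down d [  0.   0. 132.] rot [0. 0. 0.] rows 4
```

{"fn": "servo_tool", "kwargs": {"series": "-0.05 -0.083 0.341 0.121 20 -17 81; -0.05 -0.083 0.341 0.121 20 -17 81; -0.05 -0.083 0.341 0.121 20 -17 81; -0.05 -0.083 0.341 0.121 20 -17 81; -0.05 -0.083 0.341 0.121 20 -17 81; -0.05 -0.083 0.341 0.121 20 -17 81; -0.05 -0.083 0.341 0.121 20 -17 81; -0.05 -0.083 0.341 0.121 20 -17 81; -0.05 -0.083 0.341 0.121 20 -17 81; -0.05 -0.083 0.341 0.121 20 -17 81; -0.05 -0.083 0.341 0.121 20 -17 81; -0.05 -0.083 0.341 0.121 20 -17 81"}}

```text
time_s: 13.65
eef_pos: [0.5984, -0.0948, 0.2963]
eef_rot: [-0.001, 0.692, 0.722, 0.007]
wrist_force: [-0.1, -0.8, 0.6]
opening: 0.528
grasp_force: 0.0
```

{"fn": "servo_tool", "kwargs": {"series": "-0.05 0 0 0 0 0 0; -0.05 0 0 0 0 0 0"}}

```text
time_s: 13.82
eef_pos: [0.5985, -0.0964, 0.2959]
eef_rot: [-0.002, 0.689, 0.724, 0.008]
wrist_force: [-0.5, -0.4, -0.6]
opening: 0.529
grasp_force: 0.0
```

Run:
```python
from h import *
print(ctrl.get_obs()["q"].round(2),ctrl.get_obs()["opening"])
c,X=wrist()
m=(X[...,0]>.48)&(X[...,0]<.71)&(X[...,1]>-.12)&(X[...,1]<.14)&(X[...,2]>.122)&(X[...,2]<.142)
k,l,s,ce=cv2.connectedComponentsWithStats(m.astype(np.uint8))
for i in range(1,k):
    if s[i,4]>300:
        q=X[l==i]; print(s[i,4],cv2.minAreaRect(q[:,:2].astype(np.float32)*1000),q.mean(0).round(3))
T=go("above",[.6245,.036,.24],Rs(-.8)); T=go("down",[.6245,.036,.108],Rs(-.8),T)
```

```text
[-0.36  0.22  1.49  0.02  1.44 -0.41] 0.5294734721357603
5584 ((566.4009399414062, -6.847370147705078), (40.478092193603516, 55.68424606323242), 89.41168975830078) [ 0.567 -0.007  0.131]
5538 ((626.7301635742188, -7.391233444213867), (40.60142135620117, 56.29974365234375), 89.42787170410156) [ 0.626 -0.007  0.131]
above d [130.8  32.1  58. ] rot [ 0.5 -0.8  3.6] rows 4
down d [  0.   0. 132.] rot [0. 0. 0.] rows 4
```

{"fn": "servo_tool", "kwargs": {"series": "-0.05 0.131 0.033 0.056 0.5 -0.8 3.6; -0.05 0.131 0.033 0.056 0.5 -0.8 3.6; -0.05 0.131 0.033 0.056 0.5 -0.8 3.6; -0.05 0.131 0.033 0.056 0.5 -0.8 3.6; -0.05 0.131 0.033 0.056 0.5 -0.8 3.6; -0.05 0.131 0.033 0.056 0.5 -0.8 3.6; -0.05 0.131 0.033 0.056 0.5 -0.8 3.6"}}

```text
time_s: 14.45
eef_pos: [0.6264, 0.0345, 0.2429]
eef_rot: [0.001, 0.713, 0.701, -0.0]
wrist_force: [0.2, -0.4, 0.7]
opening: 0.524
grasp_force: 0.0
```

Run:
```python
from h import *
T=go("down",[.6255,.036,.108],Rs(-.7))
```

```text
down d [  1.8  -1.1 134.9] rot [ 0.1  0.1 -0.3] rows 4
```

{"fn": "servo_tool", "kwargs": {"series": "-0.05 0.002 -0.001 0.03 0 0 0; -0.05 0.002 -0.001 0.06 0 0 0; -0.05 0.002 -0.001 0.085 0 0 0; -0.05 0.002 -0.001 0.105 0 0 0; -0.05 0.002 -0.001 0.12 0 0 0; -0.05 0.002 -0.001 0.13 0 0 0; -0.05 0.002 -0.001 0.135 0 0 0; -0.05 0.002 -0.001 0.135 0 0 0; 1 0.002 -0.001 0.135 0 0 0; 1 0.002 -0.001 0.135 0 0 0; 1 0.002 -0.001 0.135 0 0 0; 1 0.002 -0.001 0.135 0 0 0"}}

```text
time_s: 15.45
eef_pos: [0.6266, 0.0373, 0.1092]
eef_rot: [0.002, 0.714, 0.701, 0.001]
wrist_force: [-0.1, -1.1, 3.3]
opening: 0.321
grasp_force: 59.5
```

{"fn": "servo_tool", "kwargs": {"series": "1 0 0 0 0 0 0; 1 0 0 -0.02 0 0 0; 1 0 0 -0.05 0 0 0; 1 0 0 -0.085 0 0 0; 1 0 0 -0.12 0 0 0; 1 0 0 -0.14 0 0 0; 1 0 0 -0.14 0 0 0; 1 0 0 -0.14 0 0 0"}}

```text
time_s: 16.12
eef_pos: [0.6258, 0.038, 0.2486]
eef_rot: [0.002, 0.714, 0.701, 0.001]
wrist_force: [-0.6, -0.1, -1.7]
opening: 0.323
grasp_force: 59.2
```

Run:
```python
from h import *
print(ctrl.get_obs()["wrist_force"])
T=go("tray",[.5206,.365,.24],Rs(6.7)); T=go("down",[.5206,.365,.04],Rs(6.7),T)
```

```text
[-0.57688575 -0.10912572 -1.7179602 ]
tray d [ 325.  -111.2    7.7] rot [ 0.2  0.1 -7.7] rows 9
down d [  0.   0. 200.] rot [0. 0. 0.] rows 5
```

{"fn": "servo_tool", "kwargs": {"series": "1 0.025 -0.009 0 0 0 -0.6; 1 0.06 -0.021 0.001 0 0 -1.4; 1 0.1 -0.034 0.002 0 0 -2.4; 1 0.14 -0.048 0.003 0 0 -3.3; 1 0.18 -0.062 0.004 0 0 -4.3; 1 0.22 -0.075 0.005 0 0 -5.2; 1 0.26 -0.089 0.006 0 0 -6.2; 1 0.295 -0.101 0.007 0 0 -7; 1 0.315 -0.108 0.008 0 0 -7.5; 1 0.325 -0.111 0.008 0 0 -7.7; 1 0.325 -0.111 0.008 0 0 -7.7; 1 0.325 -0.111 0.008 0 0 -7.7"}}

```text
time_s: 17.12
eef_pos: [0.5198, 0.3641, 0.237]
eef_rot: [0.001, 0.665, 0.747, -0.002]
wrist_force: [0.1, -0.4, -1.7]
opening: 0.321
grasp_force: 59.2
```

Run:
```python
from h import *
T=go("down",[.5206,.365,.039],Rs(6.7))
c=ctrl.camera("top");X=cloud(c)
m=(X[...,2]>.02)&(X[...,2]<.04)&(X[...,0]>.3)&(X[...,0]<.62)&(X[...,1]>.24)&(X[...,1]<.47)
print(cv2.minAreaRect(X[m][:,:2].astype(np.float32)*1000))
c,X=wrist()
T0=toolT(); 
m=(X[...,2]>.02)&(X[...,2]<.04)&(X[...,0]>.3)&(X[...,0]<.62)&(X[...,1]>.24)&(X[...,1]<.47)
print(m.sum(),cv2.minAreaRect(X[m][:,:2].astype(np.float32)*1000))
E=(X-T0[:3,3])@T0[:3,:3]
m=(abs(E[...,0])<.09)&(abs(E[...,1])<.045)&(E[...,2]>-.035)&(E[...,2]<.04)
q=E[m];print("spool in tool",np.percentile(q,[1,99],axis=0).round(3))
save("w2",c)
```

```text
down d [  1.5   1.2 198. ] rot [-0.1  0.2 -0. ] rows 5
((461.1110534667969, 357.9313659667969), (272.02593994140625, 161.6791534423828), 6.803529739379883)
6189 ((462.56402587890625, 358.2999267578125), (270.849365234375, 160.58651733398438), 6.764126300811768)
spool in tool [[-0.024 -0.042 -0.034]
 [ 0.062  0.042  0.008]]
```

View pics/w2.png

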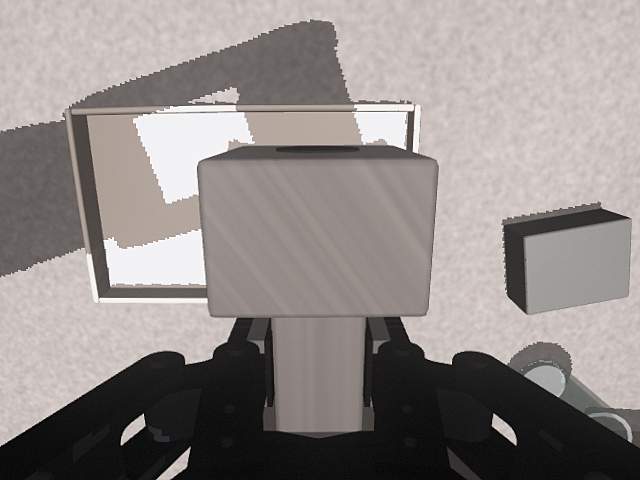

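The spool is held square across the waist and centred, with the tray directly beneath it. Lowering it gently.

{"fn": "servo_tool", "kwargs": {"series": "1 0.001 0.001 0.02 0 0 0; 1 0.001 0.001 0.05 0 0 0; 1 0.001 0.001 0.08 0 0 0; 1 0.001 0.001 0.11 0 0 0; 1 0.001 0.001 0.135 0 0 0; 1 0.001 0.001 0.155 0 0 0; 1 0.001 0.001 0.17 0 0 0; 1 0.001 0.001 0.18 0 0 0; 1 0.001 0.001 0.188 0 0 0; 1 0.001 0.001 0.193 0 0 0; 1 0.001 0.001 0.197 0 0 0; 1 0.001 0.001 0.197 0 0 0"}}

```text
time_s: 18.22
eef_pos: [0.5218, 0.3653, 0.0418]
eef_rot: [0.001, 0.665, 0.747, -0.0]
wrist_force: [-0.3, -0.0, -1.5]
opening: 0.319
grasp_force: 59.3
```

{"fn": "servo_tool", "kwargs": {"series": "1 0 0 0.001 0 0 0; 1 0 0 0.002 0 0 0; 1 0 0 0.002 0 0 0"}}

```text
time_s: 18.47
eef_pos: [0.5219, 0.3658, 0.0406]
eef_rot: [0.001, 0.665, 0.747, 0.0]
wrist_force: [0.1, 0.8, -1.7]
opening: 0.319
grasp_force: 59.3
```

{"fn": "servo_tool", "kwargs": {"series": "1 0 0 0.001 0 0 0; 1 0 0 0.002 0 0 0; 1 0 0 0.002 0 0 0; 1 0 0 0.002 0 0 0"}}

```text
time_s: 18.8
eef_pos: [0.5219, 0.3659, 0.0392]
eef_rot: [0.001, 0.665, 0.747, 0.0]
wrist_force: [-2.7, -1.2, 6.2]
opening: 0.319
grasp_force: 60.1
```

Contact made. Release, then rise.

{"fn": "servo_tool", "kwargs": {"series": "0.3 0 0 0 0 0 0; 0 0 0 0 0 0 0; -0.05 0 0 0 0 0 0; -0.05 0 0 0 0 0 0; -0.05 0 0 -0.02 0 0 0; -0.05 0 0 -0.06 0 0 0; -0.05 0 0 -0.1 0 0 0; -0.05 0 0 -0.14 0 0 0; -0.05 0 0 -0.18 0 0 0; -0.05 0 0 -0.2 0 0 0; -0.05 0 0 -0.2 0 0 0"}}

```text
time_s: 19.72
eef_pos: [0.5243, 0.3674, 0.2453]
eef_rot: [0.003, 0.665, 0.747, 0.005]
wrist_force: [-0.4, 0.7, 0.5]
opening: 0.523
grasp_force: 0.0
```

Run:
```python
from h import *
c,X=wrist()
t=ctrl.camera("top");Q=cloud(t)
for n,X,z0,z1 in (("grate",Q,.115,.145),("tray",Q,.045,.075),("trayw",X,.045,.075)):
    m=(X[...,2]>z0)&(X[...,2]<z1)
    m&=((X[...,0]>.48)&(X[...,0]<.71)&(X[...,1]>-.12)&(X[...,1]<.14)) if n=="grate" else ((X[...,0]>.32)&(X[...,0]<.6)&(X[...,1]>.26)&(X[...,1]<.46))
    k,l,s,ce=cv2.connectedComponentsWithStats(m.astype(np.uint8))
    for i in range(1,k):
        if s[i,4]>100:
            q=X[l==i]; print(n,s[i,4],cv2.minAreaRect(q[:,:2].astype(np.float32)*1000),q.mean(0).round(3))
T=go("aboveB",[.5655,.036,.24],Rs(-.7))
```

```text
grate 1167 ((563.7579345703125, 36.407676696777344), (127.14830780029297, 56.07401657104492), 89.24388122558594) [0.563 0.036 0.128]
tray 981 ((520.214599609375, 364.0792236328125), (57.291259765625, 127.64832305908203), 7.4353413581848145) [0.52  0.361 0.058]
trayw 10405 ((522.9556884765625, 364.9507751464844), (56.32286834716797, 126.71002197265625), 6.906667232513428) [0.523 0.368 0.058]
aboveB d [-332.9    5.3   -0.7] rot [0.2 0.1 7.3] rows 8
```

{"fn": "servo_tool", "kwargs": {"series": "-0.05 -0.333 0.005 0 0 0 7.3; -0.05 -0.333 0.005 0 0 0 7.3; -0.05 -0.333 0.005 0 0 0 7.3; -0.05 -0.333 0.005 0 0 0 7.3; -0.05 -0.333 0.005 0 0 0 7.3; -0.05 -0.333 0.005 0 0 0 7.3; -0.05 -0.333 0.005 0 0 0 7.3; -0.05 -0.333 0.005 0 0 0 7.3; -0.05 -0.333 0.005 0 0 0 7.3; -0.05 -0.333 0.005 0 0 0 7.3; -0.05 -0.333 0.005 0 0 0 7.3; -0.05 -0.333 0.005 0 0 0 7.3"}}

```text
time_s: 20.82
eef_pos: [0.564, 0.0369, 0.2372]
eef_rot: [-0.0, 0.711, 0.703, -0.001]
wrist_force: [1.2, -0.1, 0.4]
opening: 0.524
grasp_force: 0.0
```

Run:
```python
from h import *
T=go("down",[.565,.0365,.109],Rs(-.7))
```

```text
down d [ -0.3   1.2 128.2] rot [-0.1  0.1  0.1] rows 4
```

{"fn": "servo_tool", "kwargs": {"series": "-0.05 0 0.001 0.03 0 0 0; -0.05 0 0.001 0.06 0 0 0; -0.05 0 0.001 0.085 0 0 0; -0.05 0 0.001 0.105 0 0 0; -0.05 0 0.001 0.118 0 0 0; -0.05 0 0.001 0.125 0 0 0; -0.05 0 0.001 0.128 0 0 0; -0.05 0 0.001 0.128 0 0 0; 1 0 0.001 0.128 0 0 0; 1 0 0.001 0.128 0 0 0; 1 0 0.001 0.128 0 0 0; 1 0 0.001 0.128 0 0 0"}}

```text
time_s: 21.82
eef_pos: [0.5669, 0.0355, 0.1118]
eef_rot: [0.002, 0.711, 0.703, 0.001]
wrist_force: [1.0, 2.2, 4.9]
opening: 0.318
grasp_force: 59.9
```

{"fn": "servo_tool", "kwargs": {"series": "1 0 0 0 0 0 0; 1 0 0 -0.02 0 0 0; 1 0 0 -0.05 0 0 0; 1 0 0 -0.085 0 0 0; 1 0 0 -0.12 0 0 0; 1 0 0 -0.14 0 0 0; 1 0 0 -0.14 0 0 0; 1 0 0 -0.14 0 0 0"}}

```text
time_s: 22.48
eef_pos: [0.566, 0.0355, 0.2511]
eef_rot: [0.002, 0.711, 0.703, 0.0]
wrist_force: [0.0, 0.5, -2.3]
opening: 0.32
grasp_force: 59.6
```

Run:
```python
from h import *
print(ctrl.get_obs()["wrist_force"])
T=go("tray",[.402,.351,.24],Rs(6.7))
```

```text
[ 0.02423662  0.53082298 -2.34810291]
tray d [ 313.6 -167.8   10. ] rot [ 0.2  0.1 -7.4] rows 9
```

{"fn": "servo_tool", "kwargs": {"series": "1 0.025 -0.013 0 0 0 -0.6; 1 0.06 -0.032 0.001 0 0 -1.4; 1 0.095 -0.051 0.003 0 0 -2.2; 1 0.13 -0.07 0.004 0 0 -3.1; 1 0.165 -0.088 0.005 0 0 -3.9; 1 0.2 -0.107 0.006 0 0 -4.7; 1 0.235 -0.126 0.008 0 0 -5.5; 1 0.27 -0.144 0.009 0 0 -6.4; 1 0.3 -0.16 0.01 0 0 -7.1; 1 0.314 -0.168 0.01 0 0 -7.4; 1 0.314 -0.168 0.01 0 0 -7.4; 1 0.314 -0.168 0.01 0 0 -7.4"}}

```text
time_s: 23.48
eef_pos: [0.3998, 0.3514, 0.2372]
eef_rot: [0.0, 0.664, 0.748, -0.003]
wrist_force: [-0.7, -0.1, -2.9]
opening: 0.319
grasp_force: 59.5
```

Run:
```python
from h import *
T=go("down",[.402,.351,.0418],Rs(6.7))
```

```text
down d [1.000e-01 2.800e+00 1.954e+02] rot [-0.2  0.2  0.2] rows 5
```

{"fn": "servo_tool", "kwargs": {"series": "1 0 0.002 0.02 0 0 0; 1 0 0.002 0.05 0 0 0; 1 0 0.002 0.08 0 0 0; 1 0 0.002 0.11 0 0 0; 1 0 0.002 0.135 0 0 0; 1 0 0.002 0.155 0 0 0; 1 0 0.002 0.17 0 0 0; 1 0 0.002 0.18 0 0 0; 1 0 0.002 0.186 0 0 0; 1 0 0.002 0.19 0 0 0; 1 0 0.002 0.194 0 0 0; 1 0 0.002 0.194 0 0 0"}}

```text
time_s: 24.48
eef_pos: [0.4039, 0.3513, 0.0458]
eef_rot: [0.001, 0.664, 0.747, -0.0]
wrist_force: [0.6, -0.3, -2.2]
opening: 0.319
grasp_force: 59.7
```

{"fn": "servo_tool", "kwargs": {"series": "1 0 0 0.001 0 0 0; 1 0 0 0.002 0 0 0; 1 0 0 0.002 0 0 0"}}

```text
time_s: 24.73
eef_pos: [0.404, 0.3518, 0.0443]
eef_rot: [0.001, 0.664, 0.747, 0.0]
wrist_force: [0.0, 0.2, -2.6]
opening: 0.319
grasp_force: 59.7
```

{"fn": "servo_tool", "kwargs": {"series": "1 0 0 0.001 0 0 0; 1 0 0 0.002 0 0 0; 1 0 0 0.003 0 0 0; 1 0 0 0.003 0 0 0; 1 0 0 0.003 0 0 0"}}

```text
time_s: 25.15
eef_pos: [0.4038, 0.3517, 0.0419]
eef_rot: [0.001, 0.664, 0.748, -0.0]
wrist_force: [-4.4, -1.5, 8.1]
opening: 0.315
grasp_force: 60.8
```

{"fn": "servo_tool", "kwargs": {"series": "0.3 0 0 0 0 0 0; 0 0 0 0 0 0 0; -0.05 0 0 0 0 0 0; -0.05 0 0 0 0 0 0; -0.05 0 0 -0.02 0 0 0; -0.05 0 0 -0.06 0 0 0; -0.05 0 0 -0.1 0 0 0; -0.05 0 0 -0.14 0 0 0; -0.05 0 0 -0.18 0 0 0; -0.05 0 0 -0.21 0 0 0; -0.05 0 0 -0.22 0 0 0; -0.05 0 0 -0.22 0 0 0"}}

```text
time_s: 26.15
eef_pos: [0.4051, 0.3528, 0.2645]
eef_rot: [0.002, 0.664, 0.747, 0.003]
wrist_force: [0.7, 0.3, -1.7]
opening: 0.527
grasp_force: 0.0
```

Run:
```python
from h import *
t=ctrl.camera("top");X=cloud(t)
m=(X[...,2]>.045)&(X[...,2]<.075)&((X[...,0]>.3)&(X[...,0]<.6)&(X[...,1]>.26)&(X[...,1]<.46))
k,l,s,ce=cv2.connectedComponentsWithStats(m.astype(np.uint8))
for i in range(1,k):
    if s[i,4]>100:
        q=X[l==i]; print(s[i,4],cv2.minAreaRect(q[:,:2].astype(np.float32)*1000),q.mean(0).round(3))
G=np.array([.470,-.3925,.152]);E=(X-G)@Rbask(24); m=(abs(E[...,0])<.06)&(abs(E[...,1])<.03)&(abs(E[...,2]-.02)<.008); q=E[m]
print(len(q),np.percentile(q,[2,50,98],axis=0).round(4).tolist())
cv2.imwrite("pics/end.png",np.hstack([cv2.resize(t["img"],None,fx=.6,fy=.6)[:300],cv2.resize(t["img"][135:270,225:365],(400,386))[:300]])[...,::-1])
b=ctrl.camera("side"); cv2.imwrite("pics/end.png",np.vstack([np.hstack([cv2.resize(t["img"][:330],(400,206)),cv2.resize(b["img"],(400,300))[60:266]]),np.hstack([cv2.resize(t["img"][140:265,228:362],(400,373)),cv2.resize(b["img"][170:290,255:395],(400,373))])])[...,::-1])
```

```text
999 ((520.6412963867188, 364.44940185546875), (57.13348388671875, 126.40641784667969), 7.002624034881592) [0.52  0.362 0.058]
1017 ((402.67913818359375, 351.61138916015625), (56.807064056396484, 126.83815002441406), 7.273167133331299) [0.403 0.35  0.058]
738 [[-0.0579, -0.0124, 0.0129], [-0.0014, 0.0056, 0.0203], [0.0568, 0.0189, 0.0238]]Traceback (most recent call last):
  File "<stdin>", line 10, in <module>
    return _nx.concatenate(arrs, 1, dtype=dtype, casting=casting)
           ~~~~~~~~~~~~~~~^^^^^^^^^^^^^^^^^^^^^^^^^^^^^^^^^^^^^^^
ValueError: all the input array dimensions except for the concatenation axis must match exactly, but along dimension 0, the array at index 0 has size 288 and the array at index 1 has size 300
```

Run:
```python
from h import *
t=ctrl.camera("top");b=ctrl.camera("side"); cv2.imwrite("pics/end.png",np.vstack([np.hstack([cv2.resize(t["img"][:330],(400,206)),cv2.resize(b["img"],(400,300))[60:266]]),np.hstack([cv2.resize(t["img"][140:265,228:362],(400,373)),cv2.resize(b["img"][170:290,255:395],(400,373))])])[...,::-1])
X=cloud(t); m=(X[...,2]>.02)&(X[...,2]<.06)&(X[...,0]>.47)&(X[...,0]<.715)&(X[...,1]>-.12)&(X[...,1]<.145)
k,l,s,ce=cv2.connectedComponentsWithStats(m.astype(np.uint8))
for i in range(1,k):
    if s[i,4]>12: print(s[i],X[l==i].mean(0).round(3))
```

```text
[257 188   6  11  51] [0.625 0.1   0.026]
[257 211   9  11  70] [0.567 0.098 0.026]
[257 224   9  11  78] [0.537 0.097 0.026]
```

View pics/end.png

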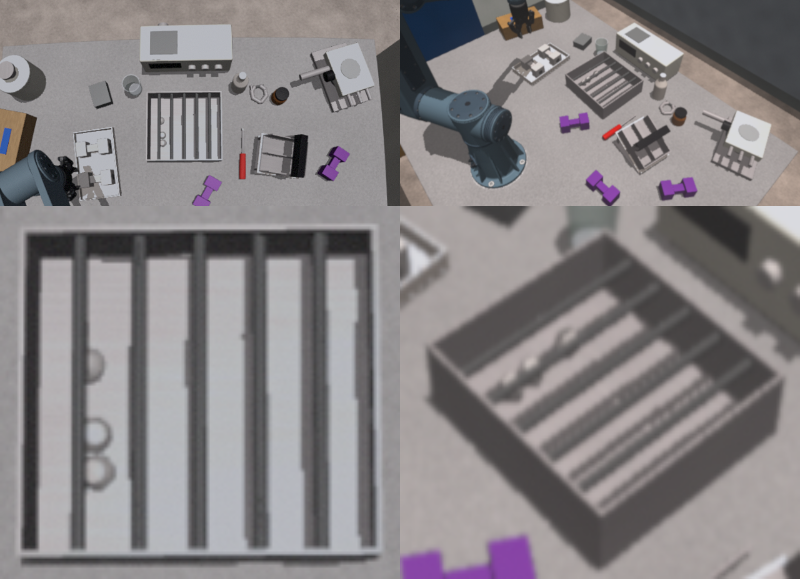

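The final view shows all three plugs on the catch tray floor under the bars, at (95,365), (97,433) and (98,472). Both spools lie flat in the white tray, the basket is in its rack and the bystanders look undisturbed. Handing in.

```bash
python3 -c "
from bench import ctrl
print(ctrl.hand_in())"
```

```text
the job is handed in; nothing more can be done
None
```

The job is handed in after about 26 s on the robot's clock (no verdict came back): both spools lie flat side by side in the white parts tray, all three plugs are under the bars, the basket is back in its rack, and the other things look undisturbed.

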